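Lock the stop bar of the angle-drilling jig with its clevis pin

ROBOT

A 6-joint arm with a two-finger parallel gripper is mounted at the origin on the work surface. World frame = base frame: x ahead of the robot, y to its left, z up, the work surface at z = 0. Lengths are in mm, angles in rad, forces in N, time in s.
With the tool pointing down it reaches from about 300 to 775 mm from the base axis. Payload 14.6 kg.
Tool frame: the origin (TCP) lies midway between the tips of the shut fingers; the grasp point (between the pads) lies 19 mm behind it; y points along the fingers, z is the direction in which the jaws open and shut, and the axes are right-handed (so a half turn about y gives the same grasp; the last joint's range is limited). The gripper opens to 94 mm and grips with 3 to 60 N. Pads are 16 mm wide; open, the fingers measure 119 mm over their backs; the gripper's body (75 mm by 177 mm) begins 78 mm behind the grasp point.
Start: joints at [-1.245, 0.3, 1.521, -0, 1.321, -0.067], TCP at [210.519, -508.105, 176.146] pointing down, gripper open.
Joint ranges: [-3.03, 3.03], [-0.79, 2.21], [0.23, 2.52], [-1.04, 4.18], [0, 3.07], [-2.55, 2.55]. Speed limits (rad/s): [2.22, 2.22, 2.57, 3.14, 3.14, 3.14].

INTERFACE

Orientations are given as [roll, pitch, yaw] about the fixed x, y, z axes, in that order (R = Rz(yaw) Ry(pitch) Rx(roll)).
In Python, from cell import manip gives the robot as it stands.
- The arm moves only by the tool play_rows, never from a script. Its argument "series" is a list of rows, each a list of 3 entries, a list of its own where there are three numbers: the shift along the tool's x, y, z in m, then the turn about the tool's y in rad, then the closure, from 0 (fully open) to 1 (shut). In form: [[[dx, dy, dz], twist, grip], ...]. A call has 1 to 20 rows; each row is the pose to reach, as a shift and turn from the pose measured when the call began, along the tool's axes at that moment; what a row does not reach only later rows make up. A row lasts 1/10 s, in which the tool goes at most 50 mm and 8.59 degrees, less where a joint would pass 70% of its speed; a pose out of reach is approached as far as the arm can. A call with a gripper value outside its range is refused whole. The fingers move at their own pace and stop on an object; "squeeze" is the grip in N (left out, the last holds). Time passes only in rows, so rows that repeat a pose let the fingers close. It gives the time, the measured TCP pose, the force and the opening at its end, in the units of the state.
- manip.read_state(): the state, without advancing time (a new reading comes with each control period).
- manip.camera(name): name is "scene" or "top" or "wrist"; returns the picture (480x640x3 uint8, red, green, blue); there is no depth.
- manip.camera_params(name): a dict with "K" (3x3 intrinsics, pixels), "rvec" (rotation vector, rad) and "tvec" (3), from world to camera coordinates, as OpenCV has them. Camera axes: x right, y down, z forward; pixel columns grow to the right and rows downward; lengths in mm; the calibration is good to about 2 mm. A picture is of the moment at which its call begins: read the wrist's pose just before it. camera_params takes no time and is no camera call; for the wrist camera it gives the pose at the moment of the call.
- manip.sign_off(): hands the job in, once; it reports no verdict.
The state is a dict: "clock": time; "joints": joint angles; "qd": joint speeds; "effort": joint torques, N m; "eef_pos": TCP position; "eef_rot": TCP orientation; "wrist_force": force on the tool from outside, world axes, zero at the start; "moment": the same for the moment, N m; "finger_gap": finger opening in mm.
Only numpy, scipy, OpenCV 4.12 (cv2) and the standard library are available. Lean on these libraries where they do the work, as an engineer would, in place of code of your own. Each camera call takes 0.05 s, during which the arm holds its last target. There are 200 camera calls.

TASK

On the sloped drilling jig, find where the steel fork is set (it is adjustable up and down the slope, and locked), swing the aluminium stop bar up into it so that its eye lines up with the fork's holes, then take the red-knobbed metal pin from the wooden rack and push it through fork and eye until its collar sits fully home on the fork. Let go of it there, and leave the other pins and the things on the bench as they are.

Things in the scene. Friction and masses are not known exactly. Their poses are not given: they have to be found in the camera images.
- fork_mid (a point): point level with the steel fork's top face, on the hole axis when the fork is set mid-range. The fork is locked somewhere else: its holes lie up to 12 mm from here along +-x (y and z exact): find it by touch or sight. z is the hole axis, pointing out, leaning 35 deg from vertical towards the low edge of the sloped board (robot's side); x points up the slope, y level along the board
- slope: the sloped plywood board of the jig with axes as fork_mid's; the steel fork stands at its +y side. Fork along -z from its top: upper cheek 0 to 12 mm, open throat 12 to 30 mm (for the bar's eye), lower cheek 30 to 42 mm, then free air. Cheeks flat-edged, from 22 mm below (-x) to 42 mm above the hole's centre, +-22 mm in y; throat open to -x, closed by a spine 28 mm above the hole
- bar (a joint): swing of the stop bar about its pivot, rad; 0 = eye on the axis of fork_mid (not the real hole's: 10 mm up the slope is -0.056); positive = down the slope (it starts at 0.3 to 0.65). Stiff, counterweighted pivot: the bar stays where it is left, and moves with 2 to 4 N at the eye
- bar_pivot (a point): pivot of the stop bar, at the bar's top face; axes as fork_mid's, turned with the bar about z. It lies 180 mm from fork_mid, towards its -y
- bar_eye (a point): centre of the eye at the free end of the aluminium stop bar, at its top face; z along the hole axis. Bar 24 mm wide, 14 mm thick, eye end 36 mm square, hole 17.7 mm across, chamfered; 180 mm from the pivot
- bar_post (a point): centre of the top of the dark wooden round post that stands on the bar as a handle: 22 mm across, 45 mm tall along the same tilted z axis, 95 mm from the pivot. It can be pinched along its axis with a tool tilted 35 deg, or pushed
- red_pin: aluminium pin with red round knob, standing knob up in one of the rack's three holes. Origin at the centre of the tip, z along the pin towards the knob. Tip 8 mm across, tapering over 14 mm to the 16 mm shank; shank to z = 95 mm; collar 36 mm across from 95 to 103 mm; knob 26 mm across from 103 to 143 mm. About 0.13 kg; in the fingers it can sag or turn a little
- red_pin_collar (a point): centre of the underside of the red pin's collar, on the pin's axis 95 mm from its tip; this face must come to rest on the fork's top face. Fork holes 17.7 mm across. A spring ball in the lower hole grips the pin: it takes a firm push of 5 to 15 N and does not fall home by itself
- rack: fixed wooden pin rack, 220 x 70 x 60 mm, origin at the centre of its underside; three 18 mm square through holes on its x axis at -70, 0 and +70 mm, a pin standing in each on the bench
- blue_pin: a pin like the red one with a blue knob and a 75 mm shank (118 mm in all), origin at its tip; to be left in the rack
- yellow_pin: a pin like the red one with a yellow knob and an 85 mm shank (128 mm in all), origin at its tip; to be left in the rack
- jig: fixed drilling jig, base 230 x 230 x 18 mm, origin at table height under the middle of its sloped board; x up the slope direction seen from above, board 220 mm up the slope and 205 mm wide, its middle 115 mm high, its upper edge 180 mm high; the fork's top reaches 205 mm
- glue_a: white glue bottle, red cap, 60 mm across, 170 mm tall, origin under its centre; leave alone
- glue_b: white glue bottle, red cap, 60 mm across, 170 mm tall, origin under its centre; leave alone
- hammer: hammer lying on the bench; leave alone
- screwdriver: screwdriver with yellow handle lying on the bench; leave alone
- tape: yellow tape measure, 75 x 45 x 70 mm, origin under its centre; leave alone
- offcut: pine offcut, 200 x 45 x 22 mm, lying flat; leave alone
Mind the look-alikes: they are no part of the job. What is shaped like the red_pin but orange is not meant.

How it is judged:
By the outcome, as a careful person would: the job done as asked, in the order asked, and still so for the second after the job is handed in, with the robot touching nothing.
It also fails if it takes over 72 s, if anything falls off the work surface, if the arm or the gripper's body presses on something with over 40 N, if the wrist force passes 120 N, or if a joint passes its speed limit or range.

## Working session

There is one attempt and no reset: what is moved stays moved. The work goes in short steps, Python scripts to look and compute and a tool call to move; the robot and the scene stay as the last step left them, time stands still between calls to the robot, and variables do not carry over. Pictures are saved under pics/ and viewed, about 8 in all and at most 12, crops included, and the job is handed in when it is done.

Besides the shell and the picture viewer there is one more tool, called by a JSON object that holds its "method" and its "body", one argument or row to a line. play_rows: Moves the arm, as the interface text tells. Its arguments: {"type":"object","properties":{"series":{"type":"array","items":{"type":"array"}},"squeeze":{"type":"number"}},"required":["series"]}

```bash
mkdir -p pics; ls
cat > h.py <<'E'
import numpy as np,cv2
from scipy.spatial.transform import Rotation as R
from cell import manip
def cam(n):
    p=manip.camera_params(n); K=np.array(p['K'],float); Rm=cv2.Rodrigues(np.array(p['rvec'],float))[0]; return K,Rm,np.array(p['tvec'],float).ravel()
def ray(n,uv,c=None):
    K,Rm,t=c or cam(n); d=Rm.T@np.linalg.solve(K,[uv[0],uv[1],1.]); return -Rm.T@t,d/np.linalg.norm(d)
def onplane(n,uv,z,c=None):
    o,d=ray(n,uv,c); return o+d*(z-o[2])/d[2]
def proj(n,P,c=None):
    K,Rm,t=c or cam(n); q=K@(Rm@np.array(P,float)+t); return q[:2]/q[2]
def tri(*rays):
    A=sum(np.eye(3)-np.outer(d,d) for o,d in rays); b=sum((np.eye(3)-np.outer(d,d))@o for o,d in rays); return np.linalg.solve(A,b)
E
python3 - <<'E'
from h import *
s=manip.read_state(); print(s)
for n in ['scene','top','wrist']:
    im=manip.camera(n); cv2.imwrite(f'pics/{n}0.png',im[:,:,::-1]); K,Rm,t=cam(n); print(n,K.tolist(),(-Rm.T@t).round(),Rm[2].round(3))
E
```

```text
pics
{'clock': 0.0, 'joints': array([-1.24459741e+00,  3.00451034e-01,  1.52155014e+00,  9.46315173e-07,
        1.32069434e+00, -6.66393978e-02]), 'qd': array([ 1.80378475e-03, -1.01420773e-03,  3.04570919e-04,  1.08062893e-04,
       -2.38195481e-03,  1.71513061e-05]), 'effort': array([-7.48854836e-04, -5.31803691e+01, -3.52741635e+01,  7.07976683e-02,
        2.45307258e-02, -1.48669164e-04]), 'eef_pos': array([ 210.43406658, -507.84741745,  175.61044106]), 'eef_rot': array([-1.57189668e+00,  7.43543397e-05, -2.74875462e+00]), 'wrist_force': array([ 1.113606  , -0.55212011, -0.29244441]), 'moment': array([ 0.02028781, -0.0484198 , -0.01443609]), 'finger_gap': 94.16506657329124}
scene [[464.3090195172742, 0.0, 320.61464815503507], [0.0, 464.3090195172742, 245.021183353569], [0.0, 0.0, 1.0]] [1383.  -15.  902.] [-0.731  0.004 -0.682]
top [[559.0514116512943, 0.0, 331.9825502985285], [0.0, 559.0514116512943, 229.70132409276206], [0.0, 0.0, 1.0]] [ 289.  -33. 1758.] [ 0.165 -0.001 -0.986]
wrist [[416.8002892732823, 0.0, 324.3614801699575], [0.0, 416.8002892732823, 234.75453915604712], [0.0, 0.0, 1.0]] [ 281. -479.  384.] [-0.242 -0.1   -0.965]
```

View pics/scene0.png

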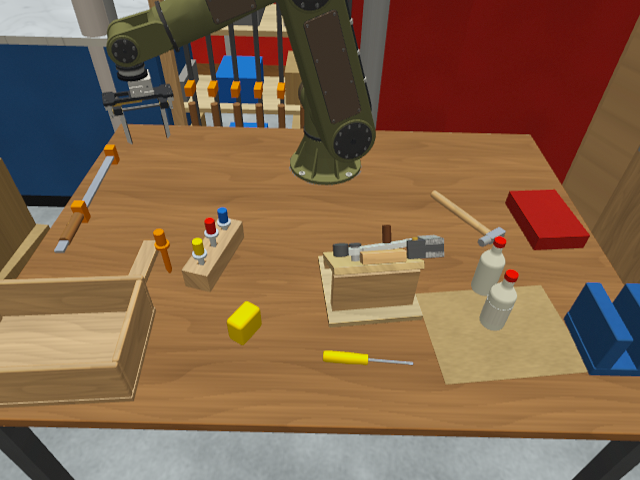

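View pics/top0.png

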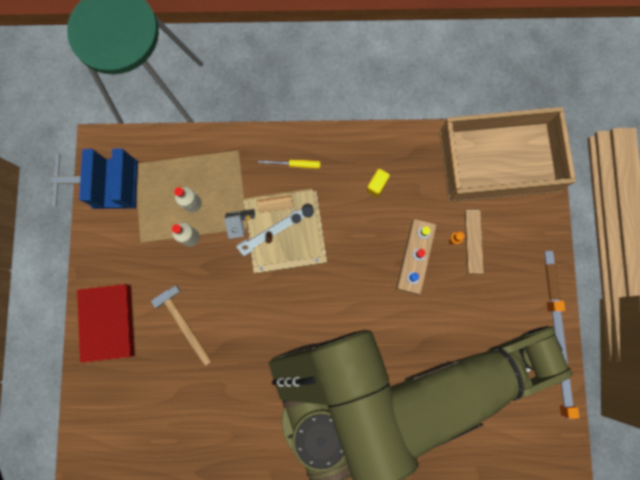

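The scene view shows the jig in the middle: its fork is at (430,245), the post at (387,233) and the red pin at (210,228). In the top view the fork is at (235,225), the bar eye near (245,248), the pivot near (297,218) and the red pin near (421,253). An orange decoy stands at (457,237).

Run:
```python
from h import *
for nm,uv,z in [('eye',(245,248),160),('pivot',(297,218),160),('post',(268,238),200),('forkL',(235,225),205),('red',(421,253),143),('yel',(426,231),128),('blue',(415,277),118),('orange',(457,237),130),
 ('b1',(318,190),18),('b2',(326,263),18),('b3',(252,271),18),('b4',(246,197),18)]:
    print(nm,onplane('top',uv,z).round())
# wrist cam in tool frame
s=manip.read_state(); T=R.from_euler('xyz',s['eef_rot']).as_matrix(); K,Rm,t=cam('wrist')
print((T.T@(-Rm.T@t-s['eef_pos'])).round(1)); print((Rm@T).round(3)); print(T.round(3))
im=cv2.imread('pics/top0.png')[170:310,210:470]; cv2.imwrite('pics/topc.png',cv2.resize(im,None,fx=3,fy=3,interpolation=cv2.INTER_CUBIC))
```

```text
eye [506. 216. 160.]
pivot [591.  66. 160.]
post [528. 145. 200.]
forkL [565. 238. 205.]
red [ 486. -293.  143.]
yel [ 553. -313.  128.]
blue [ 418. -277.  118.]
orange [ 533. -403.  130.]
b1 [708.   7.  18.]
b2 [474. -16.  18.]
b3 [452. 215.  18.]
b4 [689. 237.  18.]
[ -76.2 -208.7    0.4]
[[-0.002 -0.     1.   ]
 [ 0.965 -0.262  0.002]
 [ 0.262  0.965  0.001]]
[[-0.924 -0.     0.383]
 [-0.383  0.001 -0.924]
 [-0.    -1.    -0.001]]
```

View pics/topc.png

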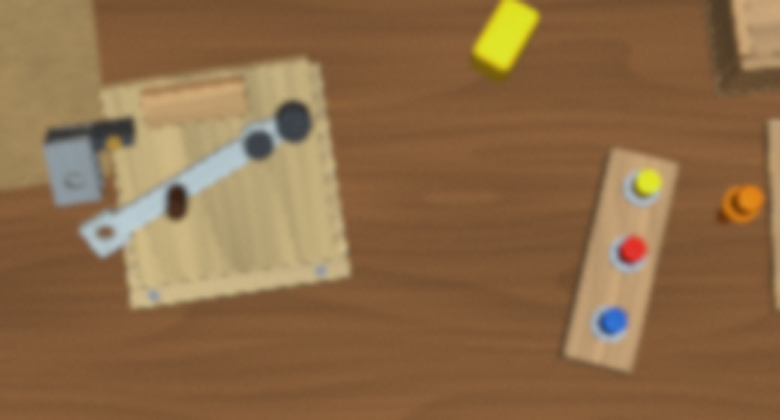

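The jig base centres on about (581,111) with a yaw of about 0.095 rad. I'll move the wrist camera over the jig, with the jaw axis along the jig's y.

{"method": "play_rows", "body": {
  "series": [
    [[0, -0.05, 0], 0, 0],
    [[-0.5, -0.245, -0.45], 0.298, 0],
    [[-0.5, -0.245, -0.45], 0.298, 0],
    [[-0.5, -0.245, -0.45], 0.298, 0],
    [[-0.5, -0.245, -0.45], 0.298, 0],
    [[-0.5, -0.245, -0.45], 0.298, 0],
    [[-0.5, -0.245, -0.45], 0.298, 0],
    [[-0.5, -0.245, -0.45], 0.298, 0],
    [[-0.5, -0.245, -0.45], 0.298, 0],
    [[-0.5, -0.245, -0.45], 0.298, 0],
    [[-0.5, -0.245, -0.45], 0.298, 0],
    [[-0.5, -0.245, -0.45], 0.298, 0],
    [[-0.5, -0.245, -0.45], 0.298, 0],
    [[-0.5, -0.245, -0.45], 0.298, 0],
    [[-0.5, -0.245, -0.45], 0.298, 0],
    [[-0.5, -0.245, -0.45], 0.298, 0],
    [[-0.5, -0.245, -0.45], 0.298, 0],
    [[-0.5, -0.245, -0.45], 0.298, 0]
  ]
}}

```text
clock: 1.95
eef_pos: [499.9, 98.2, 420.8]
eef_rot: [-1.571, -0.001, -3.047]
wrist_force: [0.2, 0.2, -0.3]
finger_gap: 93.9
```

Run:
```python
from h import *
s=manip.read_state(); print(s['clock'],s['joints'].round(3),s['eef_pos'].round(1),s['eef_rot'].round(3))
np.save('w1.npy',np.array(cam('wrist'),dtype=object),allow_pickle=True)
im=manip.camera('wrist'); cv2.imwrite('pics/w1.png',im[:,:,::-1])
```

```text
1.95 [1.220e-01 1.570e-01 1.142e+00 1.000e-03 1.843e+00 1.599e+00] [499.9  98.2 420.8] [-1.571e+00 -1.000e-03 -3.047e+00]Traceback (most recent call last):
  File "<stdin>", line 3, in <module>
ValueError: could not broadcast input array from shape (3,3) into shape (3,)
```

```bash
cat >> h.py <<'E'
import pickle
def shot(name):
    c=cam('wrist'); im=manip.camera('wrist'); cv2.imwrite(f'pics/{name}.png',im[:,:,::-1]); pickle.dump(c,open(f'{name}.pkl','wb')); return im,c
E
python3 -c "
from h import *
shot('w1')"
```

```text
(no output)
```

View pics/w1.png

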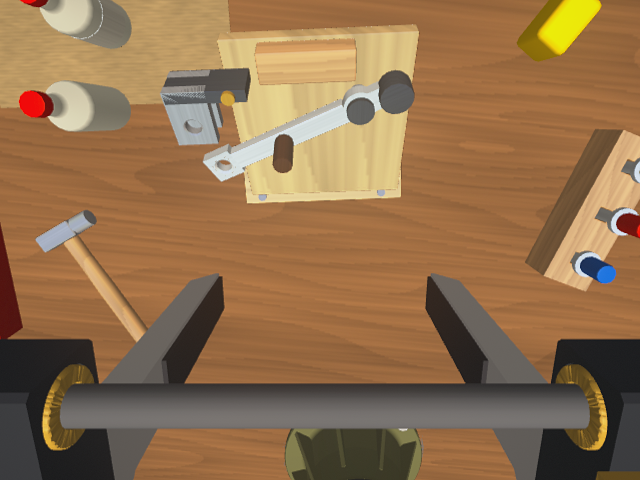

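The wrist view shows the fork hole at about (193,126), the eye at (225,164), the post top near (283,165) and the pivot at (360,104). Rows only turn about the tool axis, so I'll check what happens near the reach limit. Tilting there would be useful, and it also gives me a second view.

{"method": "play_rows", "body": {
  "series": [
    [[-0.05, 0, 0], 0, 0],
    [[-0.1, 0, 0], 0, 0],
    [[-0.15, 0, 0], 0, 0],
    [[-0.2, 0, 0], 0, 0],
    [[-0.25, 0, 0], 0, 0],
    [[-0.3, 0, 0], 0, 0],
    [[-0.35, 0, 0], 0, 0],
    [[-0.38, 0, 0], 0, 0],
    [[-0.38, 0, 0], 0, 0],
    [[-0.38, 0, 0], 0, 0]
  ]
}}

```text
clock: 3.0
eef_pos: [746.3, 114.4, 356.4]
eef_rot: [-1.573, 0.033, -3.048]
wrist_force: [-0.2, -0.6, -0.0]
finger_gap: 93.9
```

Run:
```python
from h import *
s=manip.read_state(); print(s['clock'],s['joints'].round(3),s['eef_pos'].round(1),s['eef_rot'].round(3))
T=R.from_euler('xyz',s['eef_rot']).as_matrix(); print(T.round(3))
shot('w2')
```

```text
3.0 [0.103 0.874 0.236 0.002 1.999 1.581] [746.3 114.4 356.4] [-1.573  0.033 -3.048]
[[-0.995  0.033  0.093]
 [-0.093  0.006 -0.996]
 [-0.033 -0.999 -0.003]]
```

The controller trades tilt for reach, so the tool does tilt outward. I'll push harder to gauge it.

{"method": "play_rows", "body": {
  "series": [
    [[-0.5, -0.1, 0], 0, 0],
    [[-1.0, -0.2, 0], 0, 0],
    [[-1.0, -0.2, 0], 0, 0],
    [[-1.0, -0.2, 0], 0, 0],
    [[-1.0, -0.2, 0], 0, 0],
    [[-1.0, -0.2, 0], 0, 0]
  ]
}}

```text
clock: 3.65
eef_pos: [788.6, 107.8, 297.4]
eef_rot: [-1.575, 0.064, -3.048]
wrist_force: [-0.2, -0.7, -0.1]
finger_gap: 93.9
```

Run:
```python
from h import *
s=manip.read_state(); print(s['clock'],s['joints'].round(3),s['eef_pos'].round(1),s['eef_rot'].round(3))
```

```text
3.65 [0.088 0.952 0.236 0.005 1.89  1.567] [788.6 107.8 297.4] [-1.575  0.064 -3.048]
```

Run:
```python
from h import *
a=cv2.imread('pics/w1.png')[60:190,140:420]; b=cv2.imread('pics/w2.png')
cv2.imwrite('pics/w12.png',np.vstack([cv2.resize(a,(600,278)),cv2.resize(b,(424,318)).copy() if 0 else cv2.copyMakeBorder(cv2.resize(b,(424,318)),0,0,0,176,cv2.BORDER_CONSTANT)]))
```

```text
(no output)
```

View pics/w12.png

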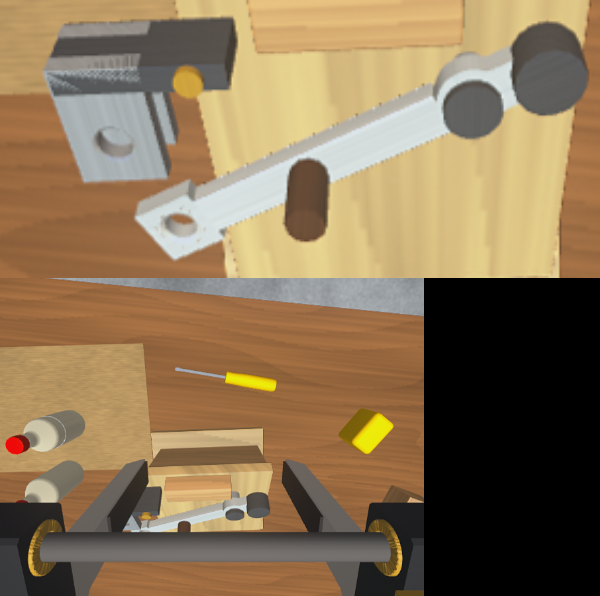

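The crop shows the fork hole at about (194,126) and the eye hole at (224,164) in w1 pixels. The fork is hidden in w2, so I'll take another view from the side.

{"method": "play_rows", "body": {
  "series": [
    [[0.05, -0.02, -0.02], 0, 0],
    [[0.35, -0.055, -0.175], 0, 0],
    [[0.35, -0.055, -0.175], 0, 0],
    [[0.35, -0.055, -0.175], 0, 0],
    [[0.35, -0.055, -0.175], 0, 0],
    [[0.35, -0.055, -0.175], 0, 0],
    [[0.35, -0.055, -0.175], 0, 0],
    [[0.35, -0.055, -0.175], 0, 0],
    [[0.35, -0.055, -0.175], 0, 0],
    [[0.35, -0.055, -0.175], 0, 0],
    [[0.35, -0.055, -0.175], 0, 0]
  ]
}}

```text
clock: 4.75
eef_pos: [420.9, 249.2, 331.2]
eef_rot: [-1.575, 0.066, -3.047]
wrist_force: [0.9, -0.4, -0.6]
finger_gap: 93.9
```

Run:
```python
from h import *
s=manip.read_state(); print(s['clock'],s['joints'].round(3),s['eef_pos'].round(1),s['eef_rot'].round(3))
im,c=shot('w3')
for P in [(565,238,180),(506,216,140),(591,66,160)]: print(proj('wrist',P,c).round())
```

```text
4.75 [ 0.472  0.048  1.464 -0.02   1.567  1.948] [420.9 249.2 331.2] [-1.575  0.066 -3.047]
[355.  51.]
[368. 130.]
[556.  45.]
```

View pics/w3.png

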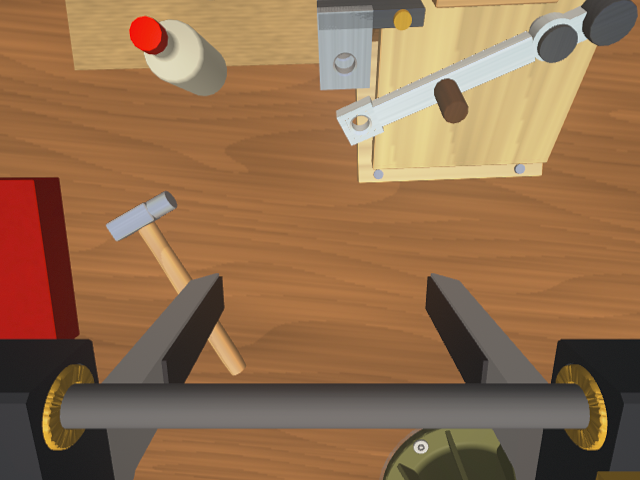

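In w3 the fork hole is at (344,63), the eye at (361,123), the pivot cap at (557,43) and the post top at (455,111). I'll triangulate these against w1.

Run:
```python
from h import *
c1=pickle.load(open('w1.pkl','rb')); c3=pickle.load(open('w3.pkl','rb'))
pts={'hole':((193.7,125.8),(344,63)),'eye':((224,164.5),(361,123)),'piv':((360.7,110.4),(557,43)),'post':((282.8,165),(455,112)),
'fcA':((178.7,145),(319,90)),'fcB':((218.4,143),(369,88)),'brdL':((247,203),(359,182)),'brdR':((400,196),(542,175))}
W={}
for k,(a,b) in pts.items():
    P=tri(ray('',a,c1),ray('',b,c3)); W[k]=P
    print(k,P.round(1),(proj('',P,c1)-a).round(1),(proj('',P,c3)-b).round(1))
v=W['fcA']-W['fcB'];print('psi fork',np.arctan2(-v[0],v[1]))
v=W['brdL']-W['brdR'];print('psi brd',np.arctan2(-v[0],v[1]),np.linalg.norm(v))
psi=0.095
A=R.from_euler('zy',[psi,-np.deg2rad(35)]).as_matrix(); print(A.round(3))
for k in W: print(k,(A.T@(W[k]-W['piv'])).round(1))
```

```text
hole [557.9 245.5 163.4] [-0.2 -0.2] [0.2 0.3]
eye [513.3 222.  116.2] [0.1 0.1] [-0.1 -0.2]
piv [591.   67.6 164.8] [-0.1 -0.1] [0.1 0.2]
post [526.  146.  170.1] [-0.2 -0.3] [0.2 0.4]
fcA [535.1 265.1 153.1] [-0.2 -0.3] [0.2 0.4]
fcB [541.3 220.9 152.6] [-0.1 -0.1] [0.1 0.2]
brdL [448.2 208.7  17.9] [-0.1 -0.2] [0.1 0.3]
brdR [479.9 -16.9  18.8] [0.1 0.4] [-0.2 -0.4]
psi fork 0.14049418567697244
psi brd 0.13947932406692135 227.84927273355538
[[ 0.815 -0.078 -0.574]
 [ 0.095  0.995  0.   ]
 [ 0.571 -0.054  0.819]]
hole [-10.9 179.8  17.8]
eye [-76.4 162.4   4.7]
piv [0. 0. 0.]
post [-42.4  82.9  41.6]
fcA [-33.5 201.6  22.5]
fcB [-32.9 157.2  18.5]
brdL [-186.9  159.6  -38.4]
brdR [-182.   -67.5  -55.9]
```

```bash
cat >> h.py <<'E'
PSI=0.14
A=R.from_euler('zy',[PSI,-np.deg2rad(35)]).as_matrix()
def toolT():
    s=manip.read_state(); return s,R.from_euler('xyz',s['eef_rot']).as_matrix()
def shift(target):
    s,T=toolT(); return (T.T@(np.array(target)-s['eef_pos'])/1000).round(4)
E
python3 - <<'E'
from h import *
W={'hole':[557.9,245.5,163.4],'eye':[513.3,222.,116.2],'piv':[591,67.6,164.8],'post':[526,146,170.1],'fc':[538.2,243,152.9],'brd':[464,95.9,18.3]}
for k in W: print(k,(A.T@(np.array(W[k])-W['piv'])).round(1))
E
```

```text
hole [ -2.8 180.1  17.8]
eye [-69.1 165.7   4.8]
piv [0. 0. 0.]
post [-38.8  84.6  41.6]
fc [-25.1 180.7  20.5]
brd [-182.3   54.3  -47.2]
```

Both baselines give a jig yaw of 0.14, and the known 44 mm fork and 230 mm base widths check out. The fork hole lies about 3 mm down the slope from mid, and the eye has about 66 mm to go. I'll shut the fingers and push the post from its low side.

Run:
```python
from h import *
for P in [(485,140,260),(489,141,152),(505,143,152),(530,153,168)]: print(shift(P))
```

```text
[-0.0483  0.0735  0.1146]
[-0.0454  0.1815  0.1144]
[-0.0615  0.1826  0.1139]
[-0.0883  0.1683  0.1063]
```

{"method": "play_rows", "body": {
  "series": [
    [[-0.048, 0.073, 0.115], -0.045, 1],
    [[-0.048, 0.073, 0.115], -0.045, 1],
    [[-0.048, 0.073, 0.115], -0.045, 1],
    [[-0.048, 0.073, 0.115], -0.045, 1],
    [[-0.048, 0.1, 0.115], -0.045, 1],
    [[-0.047, 0.14, 0.115], -0.045, 1],
    [[-0.046, 0.182, 0.115], -0.045, 1],
    [[-0.046, 0.182, 0.115], -0.045, 1],
    [[-0.055, 0.182, 0.114], -0.045, 1],
    [[-0.062, 0.182, 0.113], -0.045, 1],
    [[-0.068, 0.179, 0.112], -0.045, 1],
    [[-0.074, 0.176, 0.11], -0.045, 1],
    [[-0.08, 0.173, 0.109], -0.045, 1],
    [[-0.084, 0.171, 0.108], -0.045, 1],
    [[-0.084, 0.171, 0.108], -0.045, 1]
  ],
  "squeeze": 20
}}

```text
clock: 6.3
eef_pos: [526.5, 151.1, 165.4]
eef_rot: [-1.572, 0.065, -3.003]
wrist_force: [0.3, -0.1, -0.8]
finger_gap: 0.6
```

Run:
```python
from h import *
s=manip.read_state(); print(s['eef_rot'].round(3), s['eef_pos'])
im,c=shot('w4')
for P in [(557,245.5,164),(591,67,165)]: print(proj('wrist',P,c).round())
```

```text
[-1.572  0.065 -3.003] [526.49491862 151.05400409 165.40604146]
[150. 188.]
[505. 171.]
```

View pics/w4.png

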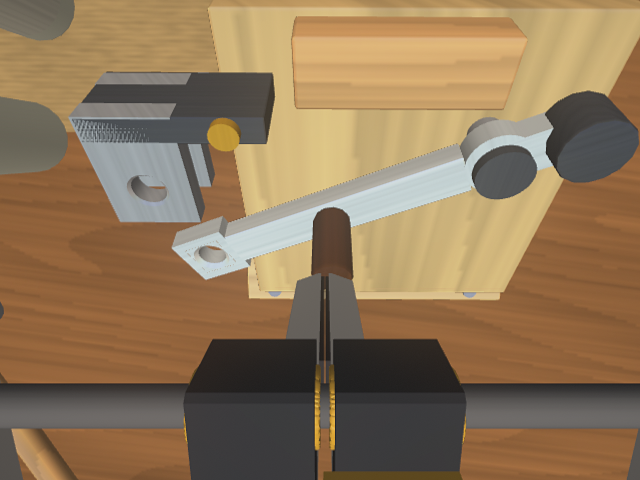

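In w4 the fingers touch the post, with the fork hole at (148,187) (predicted 150,188) and the eye at (211,254). I'll compute the remaining gap.

```bash
cat >> h.py <<'E'
piv=np.array([591,67.6,164.8]); 
def jplane(uv,zj,c):
    o,d=ray('',uv,c); o=A.T@(o-piv); d=A.T@d; return o+d*(zj-o[2])/d[2]
E
python3 - <<'E'
from h import *
c=pickle.load(open('w4.pkl','rb'))
for n,uv,z in [('hole',(148,187),19),('eye',(211,254),5),('cap',(504,172),0),('cap',(504,172),8),('c1',(121,221),19),('c2',(202,221),19)]:
    p=jplane(uv,z,c); print(n,z,p.round(1),np.arctan2(-p[0],p[1]).round(3),np.hypot(p[0],p[1]).round(1))
E
```

```text
hole 19 [ -2.3 180.6  19. ] 0.013 180.6
eye 5 [-69.3 166.5   5. ] 0.394 180.3
cap 0 [-0.5 -0.3  0. ] 2.049 0.6
cap 8 [5.5 3.1 8. ] -1.06 6.3
c1 19 [-27.9 205.   19. ] 0.135 206.9
c2 19 [-25.4 157.8  19. ] 0.159 159.8
```

The bar has not moved yet (0.394), so contact is just starting. I'll push about 75 % of the way and measure the bar angle by colour mask.

{"method": "play_rows", "body": {
  "series": [
    [[-0.006, -0.003, -0.001], 0, 1],
    [[-0.011, -0.006, -0.003], 0, 1],
    [[-0.016, -0.01, -0.004], 0, 1],
    [[-0.022, -0.014, -0.006], 0, 1],
    [[-0.022, -0.014, -0.006], 0, 1]
  ]
}}

```text
clock: 6.85
eef_pos: [546.9, 160.1, 181.1]
eef_rot: [-1.572, 0.066, -3.003]
wrist_force: [-0.2, -0.5, -0.3]
finger_gap: 0.6
```

```bash
cat >> h.py <<'E'
def barangle(im,c,lo=30,hi=70):
    hsv=cv2.cvtColor(im,cv2.COLOR_RGB2HSV); m=(hsv[:,:,1]<40)&(hsv[:,:,2]>150)
    v,u=np.nonzero(m); K,Rm,t=c
    D=(A.T@Rm.T@np.linalg.solve(K,np.vstack([u,v,np.ones(len(u))]))).T; o=A.T@(-Rm.T@t-piv)
    p=o+D*((5-o[2])/D[:,2])[:,None]; r=np.hypot(p[:,0],p[:,1]); th=np.arctan2(-p[:,0],p[:,1])
    k=(r>lo)&(r<hi)&(th>-.3)&(th<.8); return np.median(th[k]),k.sum()
E
python3 - <<'E'
from h import *
s=manip.read_state(); print(s['eef_rot'].round(3), s['eef_pos'],s['wrist_force'].round(1))
c=pickle.load(open('w4.pkl','rb')); a=cv2.imread('pics/w4.png')[:,:,::-1].copy(); print(barangle(a,c))
im,c=shot('w5'); print(barangle(im,c))
E
```

```text
[-1.572  0.066 -3.003] [546.92166742 160.11738144 181.11174393] [-0.2 -0.5 -0.3]
(np.float64(0.1417557551579679), np.int64(3673))
(np.float64(0.11058637394950092), np.int64(2963))
```

View pics/w5.png

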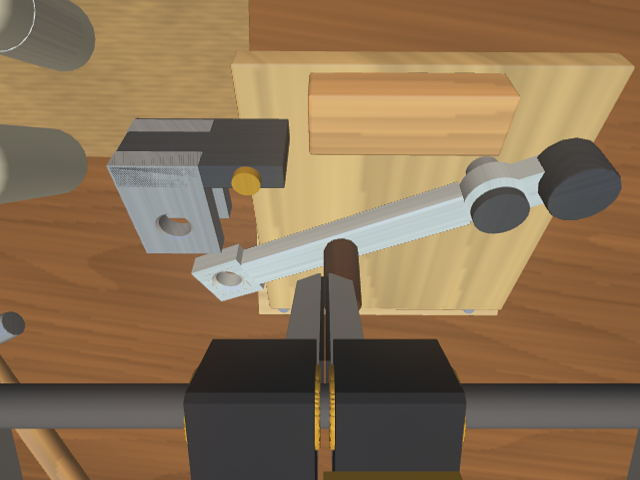

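Run:
```python
from h import *
c4=pickle.load(open('w4.pkl','rb'));c5=pickle.load(open('w5.pkl','rb'));c1=pickle.load(open('w1.pkl','rb'));c3=pickle.load(open('w3.pkl','rb'))
p=jplane((229,278),5,c5); print('eye5',p,np.arctan2(-p[0],p[1])); print('hole5',jplane((174,224),19,c5))
for h in (0,37,45):
    P=piv+A@np.array([-36.5,87.7,5+h]); print(h,P.round(),[proj('',P,c).round() for c in (c1,c3,c4,c5)])
print(proj('',[526.5,151,165.4],c4),proj('',[546.9,160.1,181.1],c5))
```

```text
eye5 [-68.59913538 165.29903171   5.        ] 0.39337035359458317
hole5 [ -3.02880671 180.68477607  19.        ]
0 [549. 149. 141.] [array([284., 142.]), array([446.,  90.]), array([332., 223.]), array([341., 252.])]
37 [527. 149. 171.] [array([280., 163.]), array([452., 110.]), array([327., 273.]), array([337., 301.])]
45 [523. 149. 178.] [array([279., 168.]), array([453., 115.]), array([325., 285.]), array([336., 313.])]
[323.28798122 270.45224006] [323.22340351 270.47386687]
```

The bar has not moved (0.393), so the fingers passed over the post without touching it. I'll back out, go lower and try again. First I'll fix the bar mask.

```bash
cat >> h.py <<'E'
def barangle(im,c,lo=110,hi=155):
    hsv=cv2.cvtColor(im,cv2.COLOR_RGB2HSV); m=(im[:,:,2].astype(int)>=im[:,:,0])&(hsv[:,:,2]>185)
    v,u=np.nonzero(m); K,Rm,t=c
    D=(A.T@Rm.T@np.linalg.solve(K,np.vstack([u,v,np.ones(len(u))]))).T; o=A.T@(-Rm.T@t-piv)
    p=o+D*((5-o[2])/D[:,2])[:,None]; r=np.hypot(p[:,0],p[:,1]); th=np.arctan2(-p[:,0],p[:,1])
    k=(r>lo)&(r<hi)&(th>-.3)&(th<.8); return np.median(th[k]),np.percentile(th[k],[5,95]),k.sum()
E
python3 - <<'E'
from h import *
for n in ['w1','w3','w4','w5']:
    c=pickle.load(open(n+'.pkl','rb')); a=cv2.imread(f'pics/{n}.png')[:,:,::-1].copy(); print(n,barangle(a,c),a[{'w4':(225,260),'w5':(265,275),'w1':(150,250),'w3':(95,415)}[n]])
for P in [(490,141,190),(490,141,142),(505,145,142),(515,146,142)]: print(shift(P))
E
```

```text
w1 (np.float64(0.38219129899784265), array([0.30381285, 0.46139234]), np.int64(567)) [216 225 225]
w3 (np.float64(0.38133496822349294), array([0.30171911, 0.46114221]), np.int64(1057)) [212 221 222]
w4 (np.float64(0.378499749102289), array([0.2980948 , 0.45828931]), np.int64(1880)) [189 195 200]
w5 (np.float64(0.3760417693842496), array([0.29534621, 0.45538058]), np.int64(1512)) [195 209 210]
[ 0.0578 -0.0131  0.0109]
[0.0609 0.0348 0.011 ]
[0.0456 0.0358 0.0091]
[0.0355 0.0364 0.0095]
```

{"method": "play_rows", "body": {
  "series": [
    [[0.02, -0.02, 0.003], 0, 1],
    [[0.058, -0.016, 0.011], 0, 1],
    [[0.058, -0.013, 0.011], 0, 1],
    [[0.061, 0.035, 0.011], 0, 1],
    [[0.061, 0.035, 0.011], 0, 1],
    [[0.053, 0.035, 0.01], 0, 1],
    [[0.046, 0.036, 0.009], 0, 1],
    [[0.041, 0.036, 0.009], 0, 1],
    [[0.036, 0.036, 0.009], 0, 1]
  ]
}}

```text
clock: 7.8
eef_pos: [515.5, 146.6, 143.2]
eef_rot: [-1.572, 0.066, -3.003]
wrist_force: [-1.3, 0.3, -0.4]
finger_gap: 0.4
```

```bash
cat > st.py <<'E'
from h import *
import sys
s,T=toolT(); print(round(s['clock'],2),s['eef_pos'].round(1),s['eef_rot'].round(3),s['wrist_force'].round(1),round(s['finger_gap'],1))
im,c=shot(sys.argv[1]); print(barangle(im,c)[:2]); print(T.round(3).tolist())
E
python3 st.py w6
```

```text
7.8 [515.5 146.6 143.2] [-1.572  0.066 -3.003] [-1.3  0.3 -0.4] 0.4
(np.float64(0.3776939406123736), array([0.29895728, 0.45824813]))
[[-0.988, 0.065, 0.138], [-0.138, 0.01, -0.99], [-0.066, -0.998, -0.001]]
```

{"method": "play_rows", "body": {
  "series": [
    [[-0.004, -0.002, 0], 0, 1],
    [[-0.008, -0.003, -0.001], 0, 1],
    [[-0.0125, -0.005, -0.0015], 0, 1],
    [[-0.0125, -0.005, -0.0015], 0, 1]
  ]
}}

```text
clock: 8.25
eef_pos: [527.1, 150.6, 149.8]
eef_rot: [-1.573, 0.065, -3.003]
wrist_force: [-10.5, 4.1, 9.9]
finger_gap: 0.7
```

```bash
python3 st.py w7
```

```text
8.25 [527.1 150.6 149.8] [-1.573  0.065 -3.003] [-10.5   4.1   9.9] 0.7
(np.float64(0.30715298446799644), array([0.22751392, 0.38834434]))
[[-0.988, 0.064, 0.139], [-0.138, 0.011, -0.99], [-0.065, -0.998, -0.002]]
```

View pics/w7.png

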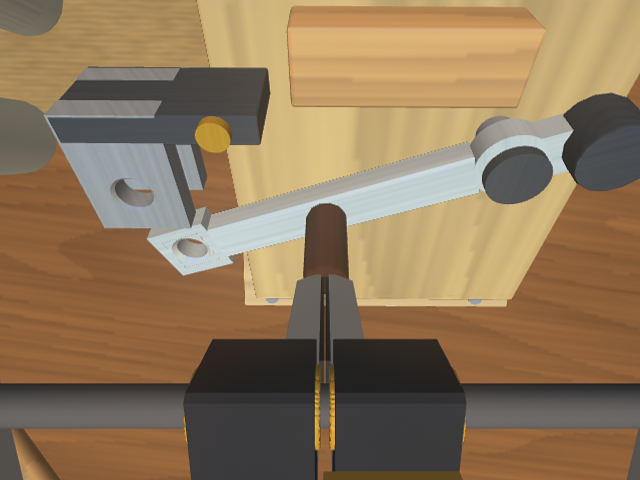

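The push works: the bar turned 0.07 rad. I also spotted a rotation-order mistake in my jig frame, so I'll fix that and recompute.

```bash
sed -i "s/from_euler('zy'/from_euler('ZY'/" h.py
python3 - <<'E'
from h import *
print(A.round(3))
W={'hole':[557.9,245.5,163.4],'eye':[513.3,222.,116.2],'piv':[591,67.6,164.8],'post':[526,146,170.1],'fcA':[535.1,265.1,153.1],'fcB':[541.3,220.9,152.6]}
for k in W: print(k,(A.T@(np.array(W[k])-W['piv'])).round(1))
for n in ['w4','w6','w7']:
    c=pickle.load(open(n+'.pkl','rb')); a=cv2.imread(f'pics/{n}.png')[:,:,::-1].copy(); print(n,barangle(a,c)[:2])
c=pickle.load(open('w7.pkl','rb'))
for z in (-12,-8,-4): print(z,'eye7',jplane((192,247),z,c))
for z in (6,10): print(z,'hole7',jplane((133,192),z,c))
for z in (0,-5,-10): print(z,jplane((517,175),z,c))
E
```

```text
[[ 0.811 -0.14  -0.568]
 [ 0.114  0.99  -0.08 ]
 [ 0.574  0.     0.819]]
hole [ -7.3 180.8   3.4]
eye [-73.3 163.7  -8. ]
piv [0. 0. 0.]
post [-40.7  86.7  35. ]
fcA [-29.5 203.4   6.4]
fcB [-29.8 158.7   6. ]
w4 (np.float64(0.33964058489838655), array([0.26111532, 0.41918042]))
w6 (np.float64(0.3450209531978404), array([0.26703966, 0.42383156]))
w7 (np.float64(0.26647916525207316), array([0.18836979, 0.34576221]))
-12 eye7 [-65.31078413 170.65226079 -12.        ]
-8 eye7 [-60.83588543 168.73435225  -8.        ]
-4 eye7 [-56.36098674 166.81644372  -4.        ]
6 hole7 [ -6.26006262 180.94778745   6.        ]
10 hole7 [ -2.82255896 178.52532989  10.        ]
0 [-0.5315323 -0.3570473  0.       ]
-5 [-4.47963849 -3.25482767 -5.        ]
-10 [ -8.42774469  -6.15260804 -10.        ]
```

Run:
```python
from h import *
for n,th in [('w1',.421),('w3',.421),('w5',.421),('w4',.421),('w7',.346)]:
    c=pickle.load(open(n+'.pkl','rb'))
    for h in (0,25,37,45):
        P=piv+A@np.array([-95*np.sin(th),95*np.cos(th),h-8]); print(n,h,P.round(1),proj('',P,c).round())
```

```text
w1 0 [552.  149.7 136. ] [284. 139.]
w1 25 [537.8 147.7 156.5] [283. 153.]
w1 37 [530.9 146.7 166.3] [283. 160.]
w1 45 [526.4 146.1 172.8] [282. 165.]
w3 0 [552.  149.7 136. ] [445.  87.]
w3 25 [537.8 147.7 156.5] [451. 100.]
w3 37 [530.9 146.7 166.3] [454. 107.]
w3 45 [526.4 146.1 172.8] [456. 112.]
w5 0 [552.  149.7 136. ] [341. 245.]
w5 25 [537.8 147.7 156.5] [342. 276.]
w5 37 [530.9 146.7 166.3] [343. 293.]
w5 45 [526.4 146.1 172.8] [343. 305.]
w4 0 [552.  149.7 136. ] [332. 215.]
w4 25 [537.8 147.7 156.5] [332. 247.]
w4 37 [530.9 146.7 166.3] [333. 264.]
w4 45 [526.4 146.1 172.8] [333. 276.]
w7 0 [556.9 153.1 139.8] [327. 212.]
w7 25 [542.7 151.1 160.2] [327. 246.]
w7 37 [535.9 150.1 170.1] [327. 265.]
w7 45 [531.4 149.5 176.6] [327. 278.]
```

Run:
```python
import cv2,numpy as np
a=cv2.imread('pics/w7.png')[180:360,240:420]; b=cv2.imread('pics/w5.png')[220:400,250:430]; d=cv2.imread('pics/w3.png')[60:150,400:490]
cv2.imwrite('pics/cmp.png',np.hstack([cv2.resize(x,(264,264),interpolation=cv2.INTER_CUBIC) for x in (a,b,d)]))
```

```text
(no output)
```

View pics/cmp.png

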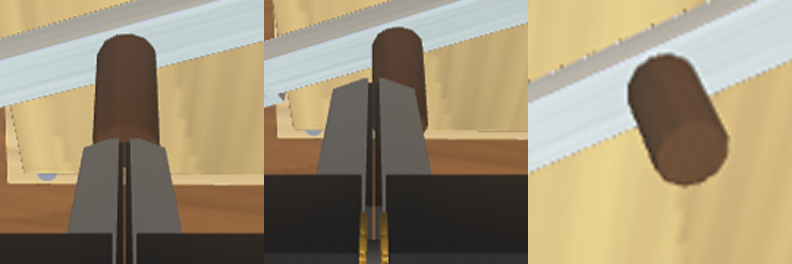

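The model matches the images, with the fork about 7 mm down the slope and the target bar angle at +0.04. The force points at the post's rim or top, so I'll drop the fingers about 10 mm and go on pushing.

{"method": "play_rows", "body": {
  "series": [
    [[0.007, 0.002, 0], 0, 1],
    [[0.007, 0.01, 0], 0, 1],
    [[0.003, 0.008, 0], 0, 1],
    [[-0.002, 0.005, -0.001], 0, 1],
    [[-0.006, 0.002, -0.001], 0, 1],
    [[-0.006, 0.002, -0.001], 0, 1]
  ]
}}

```text
clock: 8.9
eef_pos: [530.9, 155.1, 151.4]
eef_rot: [-1.578, 0.063, -3.002]
wrist_force: [-38.3, 11.7, 41.8]
finger_gap: 0.6
```

```bash
sed -i 's/((5-o\[2\])/((-8-o[2])/' h.py
python3 - <<'E'
from h import *
for n in ['w4','w6','w7']:
    c=pickle.load(open(n+'.pkl','rb')); a=cv2.imread(f'pics/{n}.png')[:,:,::-1].copy(); print(n,barangle(a,c)[:2])
E
python3 st.py w8
```

```text
w4 (np.float64(0.4257965143627542), array([0.34916999, 0.51007325]))
w6 (np.float64(0.4230305592138119), array([0.34721162, 0.50802369]))
w7 (np.float64(0.35327060979570085), array([0.27649604, 0.43790624]))
8.9 [530.9 155.1 151.4] [-1.578  0.063 -3.002] [-38.3  11.7  41.8] 0.6
(np.float64(0.2279589676782835), array([0.15040611, 0.31340867]))
[[-0.988, 0.061, 0.14], [-0.139, 0.016, -0.99], [-0.063, -0.998, -0.007]]
```

The force is too high (about 58 N, along the slope normal), so something is pressing on the post top. I'll save fixed-camera pictures of this contact and then back off.

Run:
```python
from h import *
a=manip.camera('scene'); b=manip.camera('top')
s=manip.read_state(); print(s['eef_pos'],s['wrist_force'])
print('tcp',proj('scene',s['eef_pos']),proj('top',s['eef_pos']))
P=piv+A@np.array([-95*np.sin(.228),95*np.cos(.228),37]); print('post',P,proj('scene',P),proj('top',P))
cv2.imwrite('pics/s8.png',a[:,:,::-1]);cv2.imwrite('pics/t8.png',b[:,:,::-1])
x=cv2.resize(a[190:300,310:470,::-1],(800,550),interpolation=cv2.INTER_CUBIC)
cv2.imwrite('pics/c8.png',x)
```

```text
[530.89662029 155.06834233 151.39566406] [-36.56530516  11.81943723  40.28884833]
tcp [388.39721829 233.32773722] [266.4998556  239.44573864]
post [539.65437805 153.82008789 182.79231924] [389.79198956 225.90656259] [265.66826035 234.77975871]
```

{"method": "play_rows", "body": {
  "series": [
    [[0.004, -0.005, 0], 0, 1],
    [[0.01, -0.01, 0], 0, 1],
    [[0.03, -0.04, 0], 0, 1],
    [[0.04, -0.06, 0], 0, 1],
    [[0.04, -0.06, 0], 0, 1]
  ]
}}

```text
clock: 9.55
eef_pos: [487.9, 148.4, 211.1]
eef_rot: [-1.578, 0.068, -3.002]
wrist_force: [-0.4, 0.1, -0.1]
finger_gap: 0.6
```

View pics/c8.png

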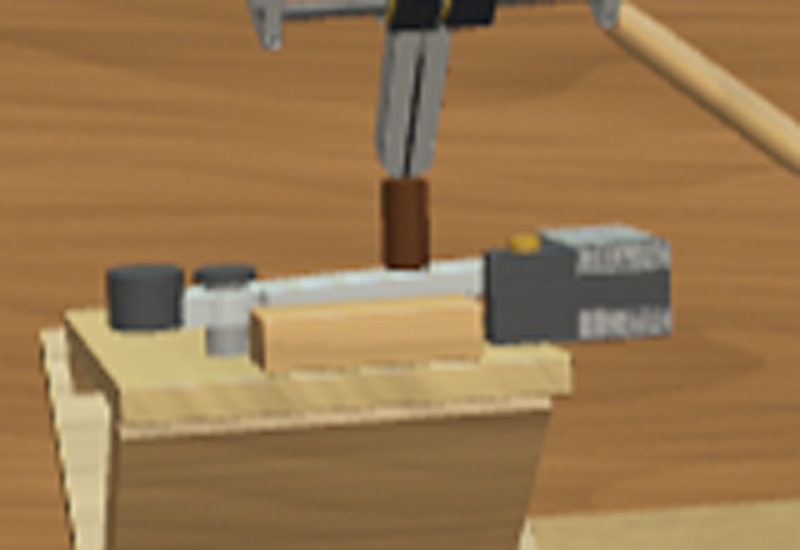

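The scene view settles it. The visible fingertips end just above the post top, about 25 mm higher than the nominal TCP. The wrist view and every contact so far agree with a tip offset of about 26 mm, so I'll use an effective tip of TCP + 26 mm and push again.

```bash
python3 st.py w9
python3 - <<'E'
from h import *
for P in [(495,148,180),(500,149,136),(520,150,136),(528,152,141),(534,154.5,145)]: print(shift(P))
E
```

```text
9.55 [487.9 148.4 211.1] [-1.578  0.068 -3.002] [-0.4  0.1 -0.1] 0.6
(np.float64(0.22530682154563203), array([0.14775024, 0.30988584]))
[[-0.988, 0.066, 0.14], [-0.139, 0.016, -0.99], [-0.068, -0.998, -0.007]]
[-0.0049  0.0297  0.0016]
[-0.0071  0.074   0.0016]
[-0.027   0.0752  0.0034]
[-0.0355  0.0708  0.0025]
[-0.0421  0.0672  0.0009]
```

{"method": "play_rows", "body": {
  "series": [
    [[-0.005, 0.03, 0.002], 0, 1],
    [[-0.007, 0.074, 0.002], 0, 1],
    [[-0.007, 0.074, 0.002], 0, 1],
    [[-0.017, 0.074, 0.002], 0, 1],
    [[-0.027, 0.075, 0.003], 0, 1],
    [[-0.031, 0.073, 0.003], 0, 1],
    [[-0.0355, 0.071, 0.0025], 0, 1],
    [[-0.039, 0.069, 0.002], 0, 1],
    [[-0.042, 0.067, 0.001], 0, 1],
    [[-0.042, 0.067, 0.001], 0, 1]
  ]
}}

```text
clock: 10.6
eef_pos: [534.2, 154.7, 146.2]
eef_rot: [-1.578, 0.066, -3.001]
wrist_force: [-2.1, 1.4, -0.5]
finger_gap: 0.2
```

```bash
python3 st.py w10
```

```text
10.6 [534.2 154.7 146.2] [-1.578  0.066 -3.001] [-2.1  1.4 -0.5] 0.2
(np.float64(0.08673811621625742), array([0.01076976, 0.17309566]))
[[-0.988, 0.065, 0.14], [-0.139, 0.017, -0.99], [-0.066, -0.998, -0.007]]
```

{"method": "play_rows", "body": {
  "series": [
    [[-0.002, -0.001, 0], 0, 1],
    [[-0.0037, -0.0022, 0], 0, 1],
    [[-0.0037, -0.0022, 0], 0, 1],
    [[-0.0037, -0.0022, 0], 0, 1]
  ]
}}

```text
clock: 11.05
eef_pos: [537.8, 155.1, 148.6]
eef_rot: [-1.578, 0.067, -3.001]
wrist_force: [-3.4, 2.1, -0.0]
finger_gap: 0.6
```

```bash
python3 st.py w11
```

```text
11.05 [537.8 155.1 148.6] [-1.578  0.067 -3.001] [-3.4  2.1 -0. ] 0.6
(np.float64(0.04177508113289352), array([-0.03520339,  0.12730233]))
[[-0.988, 0.065, 0.14], [-0.139, 0.017, -0.99], [-0.067, -0.998, -0.007]]
```

The bar is at 0.042 against a target of 0.045, about 0.6 mm at the eye. Next I'll retreat, open and look at the rack.

{"method": "play_rows", "body": {
  "series": [
    [[0.025, 0, 0], 0, 1],
    [[0.028, -0.05, -0.007], 0, 1],
    [[0.028, -0.1, -0.007], 0, 0.5],
    [[0.06, -0.15, 0.02], 0, 0],
    [[0.146, -0.194, 0.426], 0, 0],
    [[0.146, -0.194, 0.426], 0, 0],
    [[0.146, -0.194, 0.426], 0, 0],
    [[0.146, -0.194, 0.426], 0, 0],
    [[0.146, -0.194, 0.426], 0, 0],
    [[0.146, -0.194, 0.426], 0, 0],
    [[0.146, -0.194, 0.426], 0, 0],
    [[0.146, -0.194, 0.426], 0, 0],
    [[0.146, -0.194, 0.426], 0, 0],
    [[0.146, -0.194, 0.426], 0, 0],
    [[0.146, -0.194, 0.426], 0, 0]
  ]
}}

```text
clock: 12.6
eef_pos: [440.5, -290.7, 329.3]
eef_rot: [-1.577, 0.067, -3.003]
wrist_force: [0.2, 0.2, 0.1]
finger_gap: 94.0
```

```bash
cat > red.py <<'E'
from h import *
import sys
s,T=toolT(); print(round(s['clock'],2),s['eef_pos'].round(1),s['eef_rot'].round(3),s['wrist_force'].round(1),round(s['finger_gap'],1)); print(T.round(3).tolist())
im,c=shot(sys.argv[1]); hsv=cv2.cvtColor(im,cv2.COLOR_RGB2HSV)
m=((hsv[:,:,0]<5)|(hsv[:,:,0]>174))&(hsv[:,:,1]>170)&(hsv[:,:,2]>60)
n,l,st,ce=cv2.connectedComponentsWithStats(m.astype(np.uint8))
for i in range(1,n):
    if st[i,4]>60:
        v,u=np.nonzero(l==i); r=cv2.minAreaRect(np.c_[u,v].astype(np.float32)); print(st[i],[np.round(x,1) for x in r], hsv[l==i].mean(0).round())
        bright=(l==i)&(hsv[:,:,2]>np.percentile(hsv[l==i][:,2],60)); print(ce[i],onplane('',ce[i],125,c).round(1))
E
python3 red.py r1
```

```text
12.6 [ 440.5 -290.7  329.3] [-1.577  0.067 -3.003] [0.2 0.2 0.1] 94.0
[[-0.988, 0.066, 0.139], [-0.138, 0.016, -0.99], [-0.067, -0.998, -0.007]]
[324 156  25  26 523] [array([336. , 168.5]), array([25., 24.]), np.float64(90.0)] [  3. 206. 241.]
[335.84512428 168.40344168] [ 486.8 -294.8  125. ]
```

There is a single red knob, at about (487.5, -294). I'll descend around it and close.

{"method": "play_rows", "body": {
  "series": [
    [[-0.033, 0.04, 0.011], 0, 0],
    [[-0.033, 0.09, 0.011], 0, 0],
    [[-0.033, 0.14, 0.011], 0, 0],
    [[-0.033, 0.18, 0.011], 0, 0],
    [[-0.033, 0.22, 0.011], 0, 0],
    [[-0.033, 0.245, 0.011], 0, 0],
    [[-0.033, 0.245, 0.011], 0, 0],
    [[-0.033, 0.245, 0.011], 0, 1],
    [[-0.033, 0.245, 0.011], 0, 1],
    [[-0.033, 0.245, 0.011], 0, 1],
    [[-0.033, 0.245, 0.011], 0, 1],
    [[-0.033, 0.245, 0.011], 0, 1],
    [[-0.033, 0.245, 0.011], 0, 1],
    [[-0.033, 0.245, 0.011], 0, 1]
  ],
  "squeeze": 50
}}

```text
clock: 14.05
eef_pos: [490.9, -292.3, 87.1]
eef_rot: [-1.578, 0.067, -3.002]
wrist_force: [0.0, -0.1, -0.4]
finger_gap: 41.7
```

```bash
python3 red.py r2
```

```text
14.05 [ 490.9 -292.3   87.1] [-1.578  0.067 -3.002] [ 0.  -0.1 -0.4] 41.7
[[-0.988, 0.066, 0.14], [-0.139, 0.016, -0.99], [-0.067, -0.998, -0.007]]
[ 296  282   62   64 2889] [array([326.2, 314.8]), array([61.6, 60.4]), np.float64(5.8)] [  3. 216. 234.]
[325.99446175 315.35029422] [ 481.4 -295.3  125. ]
```

{"method": "play_rows", "body": {
  "series": [
    [[0, 0, 0], 0, 1],
    [[0, 0, 0], 0, 1],
    [[0, 0, 0], 0, 1],
    [[0, 0, 0], 0, 1]
  ]
}}

```text
clock: 14.5
eef_pos: [490.9, -292.3, 87.1]
eef_rot: [-1.578, 0.067, -3.002]
wrist_force: [0.4, -0.6, -1.1]
finger_gap: 25.2
```

Run:
```python
from h import *
s,T=toolT();print(s['finger_gap'],s['wrist_force'],s['eef_pos'])
c=pickle.load(open('r2.pkl','rb'))
for z in (120,130,143): P=onplane('',(326,315),z,c); K,Rm,t=c; print(z,P.round(1),(Rm@P+t)[2], 'tool',(T.T@(P-s['eef_pos'])).round(1))
c=pickle.load(open('r1.pkl','rb'))
for z in (120,143):print(onplane('',(335.8,168.4),z,c))
```

```text
25.20714505008967 [ 0.38649412 -0.56827581 -1.05013502] [ 490.8682771  -292.33038929   87.07428362]
120 [ 479.5 -295.6  120. ] 191.47877255797118 tool [  9.4 -33.6   1.4]
130 [ 483.6 -295.   130. ] 180.86928991013917 tool [  4.7 -43.3   1.3]
143 [ 488.9 -294.3  143. ] 167.0769624679576 tool [ -1.5 -56.    1.3]
[ 486.64448528 -294.88996214  120.        ]
[ 487.49829973 -294.29021181  143.        ]
```

The gap of 25.2 mm means the knob is gripped, not the 36 mm collar. I'll lift straight out and carry the pin to the free area near full reach.

{"method": "play_rows", "body": {
  "series": [
    [[-0.002, -0.03, 0], 0, 1],
    [[-0.004, -0.06, 0], 0, 1],
    [[-0.006, -0.09, 0], 0, 1],
    [[-0.009, -0.13, -0.001], 0, 1],
    [[-0.012, -0.18, -0.001], 0, 1],
    [[-0.017, -0.25, -0.002], 0, 1],
    [[-0.04, -0.265, -0.04], 0, 1],
    [[-0.06, -0.27, -0.08], 0, 1],
    [[-0.287, -0.292, -0.396], 0, 1],
    [[-0.287, -0.292, -0.396], 0, 1],
    [[-0.287, -0.292, -0.396], 0, 1],
    [[-0.287, -0.292, -0.396], 0, 1],
    [[-0.287, -0.292, -0.396], 0, 1],
    [[-0.287, -0.292, -0.396], 0, 1],
    [[-0.287, -0.292, -0.396], 0, 1],
    [[-0.287, -0.292, -0.396], 0, 1],
    [[-0.287, -0.292, -0.396], 0, 1],
    [[-0.287, -0.292, -0.396], 0, 1],
    [[-0.287, -0.292, -0.396], 0, 1]
  ]
}}

```text
clock: 16.4
eef_pos: [699.5, 134.1, 400.6]
eef_rot: [-1.577, 0.067, -3.002]
wrist_force: [-0.7, -0.0, -1.0]
finger_gap: 25.3
```

{"method": "play_rows", "body": {
  "series": [
    [[-0.3, -0.15, 0], 0, 1],
    [[-0.3, -0.15, 0], 0, 1],
    [[-0.3, -0.15, 0], 0, 1]
  ]
}}

```text
clock: 16.7
eef_pos: [730.1, 133.5, 407.4]
eef_rot: [-1.579, 0.096, -3.004]
wrist_force: [-0.5, -0.5, -1.1]
finger_gap: 24.8
```

{"method": "play_rows", "body": {
  "series": [
    [[-0.3, -0.15, 0], 0, 1],
    [[-0.3, -0.15, 0], 0, 1]
  ]
}}

```text
clock: 16.9
eef_pos: [739.9, 132.1, 410.9]
eef_rot: [-1.58, 0.132, -3.005]
wrist_force: [0.3, 0.4, -1.4]
finger_gap: 25.4
```

{"method": "play_rows", "body": {
  "series": [
    [[-0.3, -0.15, 0], 0, 1],
    [[-0.3, -0.15, 0], 0, 1]
  ]
}}

```text
clock: 17.1
eef_pos: [749.2, 130.8, 414.9]
eef_rot: [-1.581, 0.167, -3.006]
wrist_force: [-0.3, 0.5, -2.0]
finger_gap: 25.1
```

```bash
python3 -c "
from h import *
s,T=toolT(); print(s['joints'].round(3),s['finger_gap'],T.round(3).tolist())"
```

```text
[0.12  0.799 0.235 0.014 1.94  1.56 ] 25.125387012410457 [[-0.977, 0.164, 0.137], [-0.134, 0.033, -0.99], [-0.167, -0.986, -0.01]]
```

Tilting works, at about 0.035 rad per short call, so I'll continue it in a batch.

{"method": "play_rows", "body": {
  "series": [
    [[-0.3, -0.1, 0], 0, 1],
    [[-0.3, -0.1, 0], 0, 1]
  ]
}}

```text
clock: 17.3
eef_pos: [763.6, 130.3, 411.0]
eef_rot: [-1.582, 0.202, -3.006]
wrist_force: [0.9, 0.4, -1.1]
finger_gap: 25.1
```

{"method": "play_rows", "body": {
  "series": [
    [[-0.3, -0.1, 0], 0, 1],
    [[-0.3, -0.1, 0], 0, 1]
  ]
}}

```text
clock: 17.5
eef_pos: [776.0, 129.6, 409.8]
eef_rot: [-1.583, 0.235, -3.007]
wrist_force: [-0.4, 0.3, -1.7]
finger_gap: 25.4
```

{"method": "play_rows", "body": {
  "series": [
    [[-0.3, -0.1, 0], 0, 1],
    [[-0.3, -0.1, 0], 0, 1]
  ]
}}

```text
clock: 17.7
eef_pos: [786.6, 128.9, 412.1]
eef_rot: [-1.584, 0.27, -3.007]
wrist_force: [-0.4, 0.2, -0.8]
finger_gap: 25.4
```

{"method": "play_rows", "body": {
  "series": [
    [[-0.3, -0.08, 0], 0, 1],
    [[-0.3, -0.08, 0], 0, 1]
  ]
}}

```text
clock: 17.9
eef_pos: [798.4, 128.6, 412.7]
eef_rot: [-1.585, 0.305, -3.008]
wrist_force: [0.1, -0.1, -1.3]
finger_gap: 24.9
```

{"method": "play_rows", "body": {
  "series": [
    [[-0.3, -0.06, 0], 0, 1],
    [[-0.3, -0.06, 0], 0, 1]
  ]
}}

```text
clock: 18.1
eef_pos: [811.4, 128.6, 411.3]
eef_rot: [-1.586, 0.339, -3.008]
wrist_force: [-0.6, 0.3, -0.9]
finger_gap: 24.9
```

{"method": "play_rows", "body": {
  "series": [
    [[-0.3, -0.04, 0], 0, 1],
    [[-0.3, -0.04, 0], 0, 1]
  ]
}}

```text
clock: 18.3
eef_pos: [825.4, 129.0, 408.1]
eef_rot: [-1.587, 0.373, -3.009]
wrist_force: [0.5, -0.2, -1.7]
finger_gap: 25.0
```

{"method": "play_rows", "body": {
  "series": [
    [[-0.3, -0.03, 0], 0, 1],
    [[-0.3, -0.03, 0], 0, 1]
  ]
}}

```text
clock: 18.5
eef_pos: [838.9, 129.5, 405.7]
eef_rot: [-1.588, 0.407, -3.009]
wrist_force: [-0.2, -0.1, -0.9]
finger_gap: 25.6
```

{"method": "play_rows", "body": {
  "series": [
    [[-0.3, 0, 0], 0, 1],
    [[-0.3, 0, 0], 0, 1]
  ]
}}

```text
clock: 18.7
eef_pos: [854.9, 130.5, 399.2]
eef_rot: [-1.589, 0.441, -3.01]
wrist_force: [-0.1, -0.3, -2.0]
finger_gap: 25.1
```

```bash
python3 -c "
from h import *
s,T=toolT(); print(s['joints'].round(3),s['finger_gap'],T.round(3).tolist())"
```

```text
[0.098 0.855 0.236 0.032 1.611 1.542] 25.10955867650957 [[-0.896, 0.421, 0.139], [-0.119, 0.074, -0.99], [-0.427, -0.904, -0.016]]
```

{"method": "play_rows", "body": {
  "series": [
    [[-0.3, 0, 0], 0, 1],
    [[-0.3, 0, 0], 0, 1]
  ]
}}

```text
clock: 18.9
eef_pos: [868.6, 131.2, 396.1]
eef_rot: [-1.59, 0.475, -3.011]
wrist_force: [0.1, -0.3, -1.8]
finger_gap: 25.1
```

{"method": "play_rows", "body": {
  "series": [
    [[-0.3, 0, 0], 0, 1],
    [[-0.3, 0, 0], 0, 1]
  ]
}}

```text
clock: 19.1
eef_pos: [880.2, 131.8, 396.6]
eef_rot: [-1.59, 0.509, -3.011]
wrist_force: [-0.2, 0.2, -1.1]
finger_gap: 25.3
```

{"method": "play_rows", "body": {
  "series": [
    [[-0.3, 0, 0], 0, 1],
    [[-0.3, 0, 0], 0, 1]
  ]
}}

```text
clock: 19.3
eef_pos: [890.1, 132.1, 400.2]
eef_rot: [-1.591, 0.544, -3.012]
wrist_force: [-0.3, 0.3, -1.8]
finger_gap: 25.1
```

{"method": "play_rows", "body": {
  "series": [
    [[-0.3, 0, 0], 0, 1],
    [[-0.3, 0, 0], 0, 1]
  ]
}}

```text
clock: 19.5
eef_pos: [898.7, 132.3, 407.1]
eef_rot: [-1.592, 0.58, -3.013]
wrist_force: [0.4, -0.7, -0.2]
finger_gap: 25.2
```

{"method": "play_rows", "body": {
  "series": [
    [[-0.3, 0, 0], 0, 1],
    [[-0.3, 0, 0], 0, 1]
  ]
}}

```text
clock: 19.7
eef_pos: [905.8, 132.4, 416.8]
eef_rot: [-1.593, 0.617, -3.014]
wrist_force: [-0.5, 1.2, -1.5]
finger_gap: 25.1
```

{"method": "play_rows", "body": {
  "series": [
    [[-0.3, 0, 0], 0, 1],
    [[-0.3, 0, 0], 0, 1]
  ]
}}

```text
clock: 19.9
eef_pos: [911.4, 132.3, 428.9]
eef_rot: [-1.594, 0.653, -3.015]
wrist_force: [-0.0, 0.3, -1.4]
finger_gap: 25.8
```

Run:
```python
from h import *
s,T=toolT(); print(s['joints'].round(3),s['finger_gap'],T.round(3).tolist())
a=manip.camera('scene');im,c=shot('p1')
def exp(P): return P
# pin model assuming vertical at tool tilt .067 (fixed in tool)
ax=np.array([0.067,-0.998,0]); base=np.array([-.067*0,87.,0])  # tip in tool approx
tip=T@np.array([-5.8,87,1.3])+s['eef_pos']; coll=tip+95*(T@ax); top=tip+143*(T@ax)
for n,P in [('tip',tip),('coll',coll),('top',top)]: print(n,P.round(1),proj('scene',P).round(1),proj('',P,c).round(1))
print('axis',(T@ax).round(3),'want',A[:,2].round(3))
u,v=proj('scene',coll).astype(int); x=a[v-45:v+45,u-45:u+45,::-1]
cv2.imwrite('pics/p1c.png',np.hstack([cv2.resize(x,(360,360),interpolation=cv2.INTER_CUBIC),cv2.resize(im[200:430,220:430,::-1],(329,360),interpolation=cv2.INTER_CUBIC)]))
cv2.imwrite('pics/p1s.png',a[:,:,::-1]);print('crop origin',u-45,v-45)
```

```text
[0.09  0.859 0.235 0.046 1.395 1.533] 25.761797157953186 [[-0.788, 0.6, 0.14], [-0.1, 0.099, -0.99], [-0.608, -0.794, -0.018]]
tip [968.4 140.2 363.4] [424.  324.2] [325.7 221.8]
coll [906.5 130.2 434.8] [419.1 258.8] [326.1 276.6]
top [875.2 125.1 470.8] [416.6 225.5] [326.4 326.3]
axis [-0.652 -0.106  0.752] want [-0.568 -0.08   0.819]
crop origin 374 213
```

View pics/p1c.png

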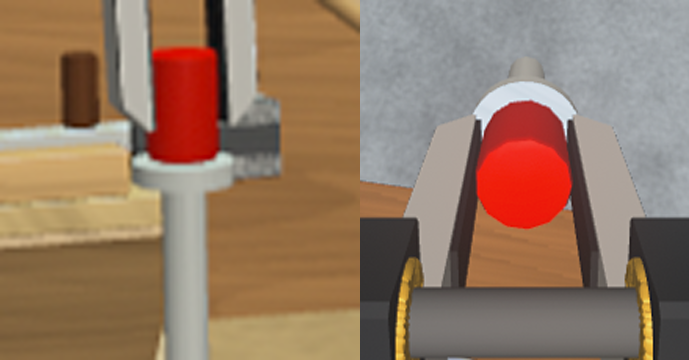

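The pin is held straight: the knob is between the pads, the collar sits below, and the tip shows beyond it at about (325,237) in wrist pixels. I'll check it against the expected in-hand pose.

Run:
```python
from h import *
c=pickle.load(open('p1.pkl','rb')); s,T=toolT()
for a in (-.1,-.067,-.03,0):
    ax=np.array([a,-1,0]); ax/=np.linalg.norm(ax); C=np.array([3.1,-8.1,1.4]) 
    f=lambda q:T@q+s['eef_pos']
    tip,top,c2=C-95*ax,C+48*ax,C+8*ax
    print(a,'tip',proj('',f(tip),c).round(1),'top',proj('',f(top),c).round(1),'scene coll',proj('scene',f(C)).round(1),'top',proj('scene',f(top)).round(1),'axis',(T@ax).round(3))
```

```text
-0.1 tip [325.8 246.6] top [326.7 315. ] scene coll [418.4 258. ] top [417.6 225.2] axis [-0.518 -0.089  0.851]
-0.067 tip [325.9 242.4] top [326.7 318.7] scene coll [418.4 258. ] top [417.3 225.1] axis [-0.545 -0.092  0.833]
-0.03 tip [325.9 237.8] top [326.7 322.8] scene coll [418.4 258. ] top [416.9 225. ] axis [-0.576 -0.096  0.812]Traceback (most recent call last):
  File "<stdin>", line 4, in <module>
numpy._core._exceptions._UFuncOutputCastingError: Cannot cast ufunc 'divide' output from dtype('float64') to dtype('int64') with casting rule 'same_kind'
```

The in-hand pose matches the grasp model (rotation -0.067, unchanged). I'll do one more tilt step and then compute the approach.

{"method": "play_rows", "body": {
  "series": [
    [[-0.3, 0, 0], 0, 1],
    [[-0.3, 0, 0], 0, 1]
  ]
}}

```text
clock: 20.2
eef_pos: [915.4, 131.9, 442.8]
eef_rot: [-1.595, 0.689, -3.016]
wrist_force: [0.1, -0.4, -1.7]
finger_gap: 25.0
```

```bash
cat > ap.py <<'E'
from h import *
H=piv+A@np.array([-7,180,5.5]); C=np.array([3.1,-8.1,1.4])
if __name__=='__main__':
    s,T=toolT(); ax=np.array([-.067,-.998,0]); print(s['clock'],s['joints'].round(3),'axis',(T@ax).round(3),A[:,2].round(3),'H',H.round(1),s['wrist_force'].round(1),round(s['finger_gap'],1))
    print('collar in j rel H',(A.T@(T@C+s['eef_pos']-H)).round(1),'tip',(A.T@(T@(C-95*ax)+s['eef_pos']-H)).round(1))
    # shifts so that tip lies on hole axis with collar at height d
    for d in (190,150,115,100,85,60,30,10,0):
        P=H+A[:,2]*d; print(d,(T.T@(P-(T@C+s['eef_pos']))/1000).round(4))
E
python3 ap.py
```

```text
20.2 [0.088 0.849 0.236 0.049 1.369 1.532] axis [-0.575 -0.096  0.813] [-0.568 -0.08   0.819] H [557.1 244.6 165.3] [ 0.1 -0.4 -1.7] 25.0
collar in j rel H [ 433.2 -163.1   40.7] tip [ 434.3 -161.6  -54.3]
190 [ 0.422  -0.1803 -0.161 ]
150 [ 0.4252 -0.1404 -0.1604]
115 [ 0.4279 -0.1055 -0.1598]
100 [ 0.4291 -0.0906 -0.1596]
85 [ 0.4302 -0.0756 -0.1594]
60 [ 0.4322 -0.0507 -0.159 ]
30 [ 0.4345 -0.0208 -0.1585]
10 [ 0.4361 -0.0009 -0.1582]
0 [ 0.4368  0.0091 -0.1581]
```

{"method": "play_rows", "body": {
  "series": [
    [[0.03, -0.04, -0.01], 0, 1],
    [[0.06, -0.08, -0.02], 0, 1],
    [[0.09, -0.12, -0.04], 0, 1],
    [[0.422, -0.18, -0.161], 0, 1],
    [[0.422, -0.18, -0.161], 0, 1],
    [[0.422, -0.18, -0.161], 0, 1],
    [[0.422, -0.18, -0.161], 0, 1],
    [[0.422, -0.18, -0.161], 0, 1],
    [[0.422, -0.18, -0.161], 0, 1],
    [[0.422, -0.18, -0.161], 0, 1],
    [[0.422, -0.18, -0.161], 0, 1],
    [[0.422, -0.18, -0.161], 0, 1],
    [[0.422, -0.18, -0.161], 0, 1],
    [[0.425, -0.15, -0.16], 0, 1],
    [[0.428, -0.12, -0.16], 0, 1],
    [[0.428, -0.108, -0.16], 0, 1],
    [[0.428, -0.108, -0.16], 0, 1]
  ]
}}

```text
clock: 21.9
eef_pos: [498.4, 237.2, 256.2]
eef_rot: [-1.593, 0.687, -3.017]
wrist_force: [-0.9, 0.0, -0.2]
finger_gap: 24.9
```

```bash
python3 ap.py
python3 - <<'E'
from h import *
im,c=shot('q1'); cv2.imwrite('pics/q1t.png',manip.camera('top')[:,:,::-1])
from ap import H
s,T=toolT(); print(proj('',H,c), barangle(im,c)[:2])
# red knob ellipse center check
hsv=cv2.cvtColor(im,cv2.COLOR_RGB2HSV); m=((hsv[:,:,0]<5)|(hsv[:,:,0]>174))&(hsv[:,:,1]>170)&(hsv[:,:,2]>235)
v,u=np.nonzero(m); print('top face',u.mean(),v.mean(),len(u), proj('',T@(np.array([3.1,-8.1,1.4])+48*np.array([-.067,-.998,0]))+s['eef_pos'],c))
E
```

```text
21.9 [ 0.489 -0.12   1.95  -0.332  0.678  2.119] axis [-0.574 -0.095  0.814] [-0.568 -0.08   0.819] H [557.1 244.6 165.3] [-0.9  0.  -0.2] 24.9
collar in j rel H [ -0.   -0.6 116.2] tip [ 0.8  0.7 21.2]
190 [-0.0056 -0.0736 -0.0016]
150 [-0.0026 -0.0337 -0.0011]
115 [ 0.0001  0.0012 -0.0006]
100 [ 0.0012  0.0162 -0.0004]
85 [ 0.0024  0.0311 -0.0002]
60 [0.0042 0.0561 0.0002]
30 [0.0065 0.086  0.0006]
10 [0.008  0.1059 0.0009]
0 [0.0088 0.1159 0.001 ]
[327.15274208 237.59366151] (np.float64(0.037134754571691776), array([-0.04132804,  0.11787586]))
top face nan nan 0 [325.68322244 318.65027473]<stdin>:7: RuntimeWarning: Mean of empty slice.
  ret = ret.dtype.type(ret / rcount)
```

The tip is on the axis, 21 mm above the fork face. I'll descend in steps and watch the force.

{"method": "play_rows", "body": {
  "series": [
    [[0.001, 0.01, -0.0005], 0, 1],
    [[0.0015, 0.018, -0.0004], 0, 1],
    [[0.002, 0.024, -0.0003], 0, 1],
    [[0.0025, 0.03, -0.0002], 0, 1],
    [[0.0025, 0.034, -0.0002], 0, 1],
    [[0.0025, 0.034, -0.0002], 0, 1]
  ]
}}

```text
clock: 22.6
eef_pos: [517.4, 241.1, 229.8]
eef_rot: [-1.594, 0.689, -3.017]
wrist_force: [-0.1, 0.1, -1.2]
finger_gap: 25.0
```

```bash
cat >> ap.py <<'E'
    print('F in j',(A.T@s['wrist_force']).round(1),'M',s['moment'].round(2))
E
python3 ap.py
```

```text
22.6 [ 0.475 -0.05   1.951 -0.351  0.605  2.136] axis [-0.575 -0.096  0.813] [-0.568 -0.08   0.819] H [557.1 244.6 165.3] [-0.1  0.1 -1.2] 25.0
collar in j rel H [ 0.7  0.6 83.5] tip [  1.7   2.  -11.5]
190 [-0.0077 -0.1063 -0.001 ]
150 [-0.0045 -0.0664 -0.0004]
115 [-0.0018 -0.0315  0.0001]
100 [-0.0006 -0.0165  0.0003]
85 [ 0.0005 -0.0016  0.0005]
60 [0.0025 0.0233 0.0009]
30 [0.0048 0.0532 0.0014]
10 [0.0064 0.0732 0.0017]
0 [0.0072 0.0831 0.0018]
F in j [-0.7  0.1 -0.9] M [-0.09  0.47 -0.01]
```

{"method": "play_rows", "body": {
  "series": [
    [[0.001, 0.006, 0.0006], 0, 1],
    [[0.0015, 0.012, 0.0007], 0, 1],
    [[0.002, 0.018, 0.0008], 0, 1],
    [[0.0025, 0.023, 0.0009], 0, 1],
    [[0.0025, 0.023, 0.0009], 0, 1]
  ]
}}

```text
clock: 23.1
eef_pos: [530.2, 242.2, 209.6]
eef_rot: [-1.594, 0.688, -3.017]
wrist_force: [-0.2, -0.1, -1.0]
finger_gap: 25.1
```

```bash
python3 ap.py
```

```text
23.1 [ 4.630e-01  1.000e-03  1.951e+00 -3.660e-01  5.550e-01  2.149e+00] axis [-0.574 -0.095  0.813] [-0.568 -0.08   0.819] H [557.1 244.6 165.3] [-0.2 -0.1 -1. ] 25.1
collar in j rel H [-0.4 -0.1 59.6] tip [  0.5   1.2 -35.4]
190 [-0.0105 -0.13   -0.002 ]
150 [-0.0074 -0.0901 -0.0015]
115 [-0.0047 -0.0552 -0.0009]
100 [-0.0035 -0.0403 -0.0007]
85 [-0.0024 -0.0253 -0.0005]
60 [-0.0005 -0.0004 -0.0002]
30 [0.0019 0.0295 0.0003]
10 [0.0034 0.0495 0.0006]
0 [0.0042 0.0594 0.0007]
F in j [-0.8 -0.  -0.7] M [-0.05  0.48 -0.  ]
```

{"method": "play_rows", "body": {
  "series": [
    [[0.0005, 0.006, 0], 0, 1],
    [[0.001, 0.012, 0.0001], 0, 1],
    [[0.0015, 0.018, 0.0002], 0, 1],
    [[0.0018, 0.024, 0.0002], 0, 1],
    [[0.0018, 0.03, 0.0003], 0, 1],
    [[0.0018, 0.03, 0.0003], 0, 1]
  ]
}}

```text
clock: 23.7
eef_pos: [547.7, 244.5, 184.1]
eef_rot: [-1.593, 0.686, -3.017]
wrist_force: [1.7, -2.7, -3.5]
finger_gap: 25.2
```

```bash
python3 ap.py
```

```text
23.7 [ 0.449  0.071  1.941 -0.39   0.495  2.171] axis [-0.573 -0.095  0.814] [-0.568 -0.08   0.819] H [557.1 244.6 165.3] [ 1.7 -2.7 -3.5] 25.2
collar in j rel H [-0.5 -0.3 28.5] tip [  0.3   1.1 -66.5]
190 [-0.0127 -0.1609 -0.0025]
150 [-0.0097 -0.1211 -0.0019]
115 [-0.007  -0.0862 -0.0015]
100 [-0.0059 -0.0712 -0.0013]
85 [-0.0048 -0.0563 -0.001 ]
60 [-0.0029 -0.0313 -0.0007]
30 [-0.0006 -0.0014 -0.0003]
10 [ 0.0009  0.0185 -0.    ]
0 [0.0016 0.0285 0.0001]
F in j [-0.9 -2.9 -3.6] M [-0.66  0.21 -0.52]
```

{"method": "play_rows", "body": {
  "series": [
    [[0.0003, 0.005, -0.0002], 0, 1],
    [[0.0006, 0.01, -0.0001], 0, 1],
    [[0.0008, 0.014, 0], 0, 1],
    [[0.001, 0.018, 0], 0, 1],
    [[0.0012, 0.022, 0], 0, 1],
    [[0.0012, 0.022, 0], 0, 1]
  ],
  "squeeze": 60
}}

```text
clock: 24.3
eef_pos: [560.7, 246.6, 165.6]
eef_rot: [-1.593, 0.686, -3.016]
wrist_force: [2.1, -2.9, -3.8]
finger_gap: 24.9
```

```bash
python3 ap.py | sed -n '1,2p;10,13p'
```

```text
24.3 [ 0.44   0.124  1.93  -0.411  0.454  2.19 ] axis [-0.573 -0.094  0.815] [-0.568 -0.08   0.819] H [557.1 244.6 165.3] [ 2.1 -2.9 -3.8] 24.9
collar in j rel H [-0.4 -0.   5.9] tip [  0.4   1.3 -89.1]
10 [-0.0007 -0.0041 -0.0001]
0 [0.0001 0.0059 0.0001]
F in j [-0.8 -3.2 -4.1] M [-0.78  0.19 -0.59]
```

Nearly home. I'll press gently past the nominal zero until the force rises.

{"method": "play_rows", "body": {
  "series": [
    [[0, 0.002, 0], 0, 1],
    [[0, 0.004, 0], 0, 1],
    [[0.0001, 0.006, 0], 0, 1],
    [[0.0001, 0.0075, 0.0001], 0, 1],
    [[0.0001, 0.0075, 0.0001], 0, 1]
  ]
}}

```text
clock: 24.8
eef_pos: [565.2, 247.4, 162.8]
eef_rot: [-1.593, 0.689, -3.017]
wrist_force: [-38.0, -14.3, 34.8]
finger_gap: 25.2
```

```bash
python3 ap.py | sed -n '1,2p;10,13p'
```

```text
24.8 [ 0.438  0.137  1.925 -0.418  0.443  2.196] axis [-0.575 -0.095  0.813] [-0.568 -0.08   0.819] H [557.1 244.6 165.3] [-38.  -14.3  34.8] 25.2
collar in j rel H [1.7 0.2 0.9] tip [  2.8   1.5 -94.1]
10 [ 0.001  -0.0092  0.0001]
0 [0.0018 0.0008 0.0002]
F in j [-12.5  -8.9  51.2] M [-1.99  1.78 -1.31]
```

The axial force reached 51 N with the collar at nominal 0.9 mm, so it seems seated. I'll release, back off along the axis and check with the cameras.

{"method": "play_rows", "body": {
  "series": [
    [[0, 0, 0], 0, 1],
    [[0, 0, 0], 0, 0],
    [[0, 0, 0], 0, 0],
    [[0, 0, 0], 0, 0],
    [[0, 0, 0], 0, 0],
    [[0, 0, 0], 0, 0],
    [[0, 0, 0], 0, 0],
    [[0, -0.02, 0], 0, 0],
    [[0, -0.05, 0], 0, 0],
    [[0, -0.08, 0], 0, 0],
    [[0, -0.12, 0], 0, 0],
    [[0, -0.12, 0], 0, 0]
  ]
}}

```text
clock: 26.0
eef_pos: [489.3, 235.7, 260.1]
eef_rot: [-1.597, 0.695, -3.018]
wrist_force: [1.0, 0.7, -0.5]
finger_gap: 94.1
```

Run:
```python
from h import *
from ap import H
s,T=toolT(); print(s['clock'],s['eef_pos'],s['wrist_force'].round(1),s['finger_gap'])
im,c=shot('f1'); a=manip.camera('scene'); cv2.imwrite('pics/f1s.png',a[:,:,::-1]); b=manip.camera('top'); cv2.imwrite('pics/f1t.png',b[:,:,::-1])
def red(im,box=None):
    hsv=cv2.cvtColor(im,cv2.COLOR_RGB2HSV); m=((hsv[:,:,0]<6)|(hsv[:,:,0]>174))&(hsv[:,:,1]>150)&(hsv[:,:,2]>60)
    n,l,st,ce=cv2.connectedComponentsWithStats(m.astype(np.uint8)); return [(st[i].tolist(),ce[i].round(1).tolist()) for i in range(1,n) if st[i,4]>12 and st[i,4]<30000]
z=A[:,2]
for nm,cc,img in [('wrist',c,im),('scene',cam('scene'),a),('top',cam('top'),b)]:
    print(nm,[(d,proj('',H+z*d,cc).round(1).tolist()) for d in (0,8,28,48)]); print(red(img))
```

```text
26.0 [489.28864554 235.73888512 260.09385964] [ 1.   0.7 -0.5] 94.11346242539551
wrist [(0, [327.3, 230.2]), (8, [327.2, 231.9]), (28, [326.9, 236.6]), (48, [326.6, 241.9])]
[([156, 85, 33, 33, 804], [172.5, 101.0]), ([111, 183, 40, 36, 1024], [130.5, 200.1]), ([308, 218, 36, 43, 1188], [325.5, 239.1])]
scene [(0, [427.6, 237.1]), (8, [427.5, 233.8]), (28, [427.4, 225.5]), (48, [427.2, 217.1])]
[([405, 0, 235, 184, 24999], [528.4, 64.4]), ([189, 35, 20, 28, 425], [199.0, 48.2]), ([211, 36, 15, 28, 321], [217.7, 47.9]), ([234, 36, 21, 20, 361], [244.2, 45.5]), ([258, 37, 21, 28, 499], [268.5, 49.8]), ([282, 37, 20, 28, 302], [290.2, 46.2]), ([306, 38, 16, 13, 204], [313.4, 44.0]), ([333, 39, 10, 28, 240], [337.4, 52.5]), ([391, 75, 21, 40, 378], [402.7, 100.1]), ([376, 115, 13, 15, 97], [380.1, 122.5]), ([349, 122, 5, 7, 32], [351.2, 124.9]), ([506, 190, 84, 60, 3434], [546.2, 219.6]), ([423, 217, 11, 16, 174], [428.0, 224.4]), ([493, 236, 13, 12, 122], [499.2, 241.7]), ([505, 270, 14, 12, 135], [511.1, 275.5])]
top [(0, [235.0, 230.2]), (8, [234.8, 231.4]), (28, [234.3, 234.4]), (48, [233.8, 237.5])]
[([174, 187, 10, 9, 65], [178.7, 191.3]), ([172, 224, 10, 9, 64], [176.2, 228.4]), ([229, 230, 9, 12, 79], [233.6, 235.9]), ([77, 284, 57, 78, 3871], [104.7, 322.9])]
```

Both fixed views put the knob where a seated pin should be (scene rows 217–233, predicted 217–234). As a last check I'll press the knob axially with shut fingers.

Run:
```python
from h import *
from ap import H
s,T=toolT(); z=A[:,2]
print('tcp j',(A.T@(s['eef_pos']-H)).round(1))
E0=s['eef_pos']-26*T[:,1]
for d in (65,54,48,45): print(d,(T.T@(H+z*d-E0)/1000).round(4))
```

```text
tcp j [-4.200e+00  1.000e-01  1.123e+02]
65 [-0.0005  0.0735  0.0007]
54 [0.0004 0.0844 0.0008]
48 [0.0009 0.0904 0.0009]
45 [0.0011 0.0934 0.0009]
```

{"method": "play_rows", "body": {
  "series": [
    [[0, 0, 0], 0, 1],
    [[0, 0, 0], 0, 1],
    [[0, 0, 0], 0, 1],
    [[0, 0, 0], 0, 1],
    [[0, 0, 0], 0, 1],
    [[0, 0, 0], 0, 1],
    [[0, 0, 0], 0, 1],
    [[0, 0, 0], 0, 1],
    [[0, 0.03, 0.0007], 0, 1],
    [[0, 0.06, 0.0007], 0, 1],
    [[0, 0.074, 0.0007], 0, 1],
    [[0.0002, 0.08, 0.0007], 0, 1],
    [[0.0004, 0.084, 0.0008], 0, 1],
    [[0.0006, 0.087, 0.0008], 0, 1],
    [[0.0006, 0.087, 0.0008], 0, 1]
  ]
}}

```text
clock: 27.65
eef_pos: [544.2, 243.3, 187.8]
eef_rot: [-1.593, 0.689, -3.017]
wrist_force: [-0.1, 0.8, 0.3]
finger_gap: 0.2
```

```bash
cat > pu.py <<'E'
from h import *
from ap import H
s,T=toolT(); print(s['clock'],'tip j',(A.T@(s['eef_pos']-26*T[:,1]-H)).round(1),'F j',(A.T@s['wrist_force']).round(1),s['finger_gap'])
E
python3 pu.py
```

```text
27.65 tip j [ 0.2  0.1 51.8] F j [0.2 0.8 0.2] 0.19740861287066172
```

{"method": "play_rows", "body": {
  "series": [
    [[0, 0.002, 0], 0, 1],
    [[0.0001, 0.004, 0], 0, 1],
    [[0.0001, 0.004, 0], 0, 1]
  ]
}}

```text
clock: 27.95
eef_pos: [546.6, 243.7, 184.6]
eef_rot: [-1.594, 0.689, -3.016]
wrist_force: [0.2, -0.1, 0.1]
finger_gap: 0.3
```

{"method": "play_rows", "body": {
  "series": [
    [[0, 0.0015, 0], 0, 1],
    [[0, 0.0025, 0], 0, 1],
    [[0, 0.0025, 0], 0, 1]
  ]
}}

```text
clock: 28.25
eef_pos: [547.9, 243.8, 184.3]
eef_rot: [-1.593, 0.69, -3.017]
wrist_force: [-24.7, -9.8, 22.3]
finger_gap: 0.3
```

```bash
python3 pu.py
```

```text
28.25 tip j [ 1.3  0.1 46.8] F j [-8.4 -6.3 33.1] 0.33554792689235874
```

The knob resists stiffly, with 33 N at 46.8 mm against a nominal 48 mm, so the pin is home. I'll retreat and do the final checks.

{"method": "play_rows", "body": {
  "series": [
    [[0, -0.01, 0], 0, 1],
    [[0, -0.04, 0], 0, 1],
    [[0, -0.08, 0], 0, 1],
    [[0, -0.12, 0], 0, 1],
    [[0, -0.13, 0], 0, 1],
    [[0, -0.13, 0], 0, 1]
  ]
}}

```text
clock: 28.85
eef_pos: [466.1, 230.9, 285.9]
eef_rot: [-1.595, 0.693, -3.017]
wrist_force: [0.3, 0.5, -0.7]
finger_gap: 0.4
```

Run:
```python
from h import *
from ap import H
s,T=toolT(); print(s['clock'],s['eef_pos'],s['wrist_force'].round(1)); z=A[:,2]
im,c=shot('g1'); a=manip.camera('scene'); b=manip.camera('top'); cv2.imwrite('pics/g1t.png',b[:,:,::-1])
hsv=cv2.cvtColor(a,cv2.COLOR_RGB2HSV)[200:250,410:450]; m=((hsv[:,:,0]<6)|(hsv[:,:,0]>174))&(hsv[:,:,1]>150); v,u=np.nonzero(m); print('scene red rows',v.min()+200,v.max()+200,u.mean()+410)
# blue & yellow pins, other things: top image difference vs first
t0=cv2.imread('pics/top0.png')[:,:,::-1].astype(int); d=np.abs(b.astype(int)-t0).sum(2)
for nm,(x0,y0,x1,y1) in dict(blue=(405,268,425,288),yellow=(417,222,436,241),orange=(447,228,468,248),tape=(360,165,395,195),glue=(165,180,205,250),hammer=(148,283,170,310)).items(): print(nm,(d[y0:y1,x0:x1]>60).sum())
print('bar',barangle(im,c)[:2])
manip.sign_off()
```

```text
28.85 [466.11231132 230.85568732 285.89064379] [ 0.3  0.5 -0.7]
scene red rows 217 232 427.85207100591714
blue 0
yellow 0
orange 0
tape 0
glue 0
hammer 0
bar (np.float64(0.03851648144233404), array([-0.04088608,  0.11815974]))
the job is handed in; nothing more can be done
```

The red pin is through the fork and the bar's eye with its collar home, released, and I handed the job in at about 29 s of the 72 s allowed. No verdict is reported, so this rests on my own checks.

**What I did**
- I located the fork by camera, about 7 mm down the slope from mid-range.
- I swung the stop bar up by pushing its post.
- I took the red pin by its knob, tilted the tool about 35° near the edge of its reach, and slid the pin in along the hole axis.
- After letting go, I pressed the knob once more with the fingers shut.

**Last checks**
- **Seating:** The push home ended against 51 N with the collar about 1 mm from nominal. The second press met a stiff 33 N with the knob top at 46.8 mm above the fork (nominal 48 mm).
- **Cameras:** In the scene view the knob shows at rows 217–232, as predicted for a seated pin. The bar angle reads 0.039, which matches the pinned hole.
- **Other objects:** The blue and yellow pins, orange decoy, tape, glue bottles and hammer head show no change in the top view. I did not compare the screwdriver or the offcut.

**What went wrong or disagreed**
- **Force peak:** One early push pressed the fingertips on top of the post, and the wrist force reached about 58 N before I backed off. That is under the 120 N wrist limit. I judged it to be the fingertips rather than the gripper's body, which has the 40 N limit.
- **Fingertip length:** The shut fingertips end about 26 mm short of the stated TCP, so I corrected for that.
- **Missed push:** An axis-order mistake in my jig frame, together with that fingertip offset, made the first push pass over the post. I fixed both before the push that set the bar.

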